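# Index the drilling fixture and hold its locating pin open

## Robot

A 6-joint arm with a two-finger parallel gripper is mounted at the origin on the work surface. World frame = base frame: x ahead of the robot, y to its left, z up, the work surface at z = 0. Lengths are in mm, angles in rad, forces in N, time in s.
With the tool pointing down it reaches from about 350 to 875 mm from the base axis. Payload 4.2 kg.
Tool frame: the origin (TCP) lies at the very end of the fingers, on their centre line; the grasp point (between the pads) lies arm.hold_point_z behind it (arm.hold_point_z is the distance from the TCP to the grasp point, in mm); y points along the fingers, x is the direction in which the jaws open and shut, and the axes are right-handed (so a half turn about y gives the same grasp; the last joint's range is limited). The gripper opens to 85 mm and grips with 20 to 120 N. Pads are 22 mm wide; open, the fingers measure 114 mm over their backs; the gripper's body (76 mm by 85 mm) begins 54 mm behind the grasp point. The pads swing forward as they close: fully open they stand 13 mm farther back than shut.
Start: joints at [-0.944, 0.385, 0.008, 0, -1.194, -0.259], TCP at [224.741, -583.173, 231.312] pointing down, gripper open.
Joint ranges: [-3.14, 3.14], [-1.21, 2.06], [-1.07, 1.41], [-3.16, 2.05], [-2.99, -0.16], [-3.1, 3.1]. Speed limits (rad/s): [2.79, 2.79, 3.14, 3.14, 3.14, 3.14].

## Interface

Orientations are given as a unit quaternion [x, y, z, w].
In Python, from bench import arm gives the robot as it stands.
- The arm moves only by the shell command python3 -m creep 'ROWS'. ROWS is JSON, a list of rows, each a list of 3 entries, a list of its own where there are three numbers: the shift along the world's x, y, z in mm, then the turn, a rotation vector about the world's x, y, z in rad, then the gripper command: -1 is shut, 1 is fully open, values between are in proportion. In form: [[[dx, dy, dz], [wx, wy, wz], jaw], ...]. A call has 1 to 12 rows; each row is the pose to reach, as a shift and turn from the pose commanded when the call began; what a row does not reach only later rows make up. A row lasts 1/12 s, in which the tool goes at most 41.7 mm and 7.16 degrees, less where a joint would pass 70% of its speed; a pose out of reach is approached as far as the arm can. A call with a gripper value outside its range is refused whole. The fingers move at their own pace and stop on an object; the grip force is fixed at half the most. Time passes only in rows, so rows that repeat a pose let the fingers close. It gives the time, the measured TCP pose, the force and the opening at its end, in the units of the state.
- arm.read_state(): the state, without advancing time (a new reading comes with each control period).
- arm.get_image(name): name is "scene" or "side" or "wrist"; returns (picture, depth): 400x640x3 uint8, red, green, blue; 400x640 float32, mm along the optical axis (not along the pixel's ray), 0 where there is no reading.
- arm.camera_params(name): a dict with "camera_matrix" (3x3 intrinsics, pixels), "extrinsics" (4x4, takes a point from world to camera coordinates); the wrist camera has in their place "T_tool_cam" (4x4, takes a point from camera to tool coordinates, whose origin is the TCP and whose axes are the tool frame's). Camera axes: x right, y down, z forward; pixel columns grow to the right and rows downward; lengths in mm; the calibration is good to about 2 mm. A picture is of the moment at which its call begins: read the wrist's pose just before it. camera_params takes no time and is no camera call.
- arm.job_done(): hands the job in, once; it reports no verdict.
The state is a dict: "clock": time; "joints": joint angles; "joint_vel": joint speeds; "joint_efforts": joint torques, N m; "position": TCP position; "ee_rot": TCP orientation; "contact_force": force on the tool from outside, world axes, zero at the start; "wrist_torque": the same for the moment, N m; "gripper_width": finger opening in mm.
Only numpy, scipy, OpenCV 4.12 (cv2) and the standard library are available. Lean on these libraries where they do the work, as an engineer would, in place of code of your own. Each camera call takes 0.05 s, during which the arm holds its last target.

## Task

Turn the round plate of the indexing fixture one click counterclockwise (seen from above), so that the next station with a pine blank comes to the take-off tray and the plate sits in its click. Then pull that station's sprung pin by its knob fully up, clear of its hole, and finish while holding it there, so that a colleague can draw the blank out: do not let go at the end. Leave the other pins seated and the things lying about on the bench where they are.

Things in the scene. Friction and masses are not known exactly. Their poses are not given: they have to be found in the camera images.
- fixture: indexing fixture bolted to the bench, blue base 240 x 240 x 12 mm; origin under its centre, on the axis of the round plate. On its -x side the take-off tray (open, aluminium, 94 mm wide, 120 to 222 mm out from the axis, rim 58 mm high). On its +x side a housing (58 mm high, to 204 mm out) with a sprung detent ball that presses on the plate's rim.
- wing: handle that turns the round plate: black upright bar 60 mm long (x axis), 14 mm thick (y axis), 36 mm high, on a 44 mm hub on the plate's axis; origin at the bar's centre, 126 mm above the bench (top 144 mm, underside 108 mm). Turns with the plate. When the first loaded station is at the tray, the bar stands crosswise to the line from axis to tray.
- turret (a joint): turn (rad) of the six-lobed round plate, 220 mm across, top face 50 mm above the bench; 0 at the start (within 0.06), growing counterclockwise seen from above. The detent draws it into a click every 1.047 rad with up to 0.2 N m and holds it there (to about 0.03 rad); let go within about 0.4 rad of a click, it snaps in by itself.
- seat_b (a point): mouth of the seat hole of the first loaded station, in the plate's top face, turns with the plate. Six like stations every 60 degrees, 80 mm from the axis: steel bridge 50 mm wide, 22 deep, top at 86 mm, brass sleeve on it to 104 mm, sprung pin with black knob. Three neighbours hold a pine blank 50 x 34 x 12 mm. At the start an empty one is at the tray, this one is next to it clockwise.
- knob_b: pull knob of the first loaded station, which comes to the tray next: black, shank 22 mm across, 18 mm high, cap 25 mm across, 5 mm thick on top; origin at the shank's centre, 117 mm above the bench when seated (cap top 131 mm, underside 108 mm). x axis level, straight away from the plate's axis. Neighbouring knobs are 80 mm away.
- plunger_b (a joint): lift (m) of that knob and its pin, straight up: 0 seated, 0.020 at the upper stop (fully back). The 8 mm pin goes through the 12 mm blank and 4 mm into the seat hole; its tip leaves the blank at 0.016. The spring pulls it down with 5 N seated, 10 N at the stop; it drops back when let go.
- plunger_a (a joint): lift of the pull knob of the empty station that is at the tray at the start, in m, 0 seated, 0.020 at the stop; to be left seated
- plunger_c (a joint): lift of the pull knob of the second loaded station, in m, 0 seated, 0.020 at the stop; to be left seated
- plunger_d (a joint): lift of the pull knob of the third loaded station, in m, 0 seated, 0.020 at the stop; to be left seated
- plunger_e (a joint): lift of the pull knob of an empty station, in m, 0 seated, 0.020 at the stop; to be left seated
- plunger_f (a joint): lift of the pull knob of an empty station, in m, 0 seated, 0.020 at the stop; to be left seated
- spare_blank_mid (a point): centre of a loose pine blank, 50 x 34 x 12 mm with a hole, that lies in the take-off tray; bystander
- brush_grip (a point): handle of a loose bench brush about 170 mm long lying beside the fixture; bystander
- screwdriver_grip (a point): handle of a loose screwdriver about 170 mm long lying beside the fixture; bystander
- sanding_disc: loose sanding disc 120 mm across, 4 mm thick, lying beside the fixture, origin at the centre of its underside; bystander
- wax_jar: loose amber jar 72 mm across, 75 mm high, standing at the side of the bench, origin under its centre; bystander
- sander: loose hand sander, round foot 124 mm across, 108 mm high, with a black grip to its -x side, at the side of the bench, origin under its centre; bystander

How it is judged (in metres and radians):
On the way, in this order (a step that is already met when the one before it is completed fails the run):
1. the plate sits in its next click, one station counterclockwise, with the pin still down (value of joint turret between 0.977 and 1.117 rad and value of joint plunger_b below 0.008 m and velocity of joint turret between -0.1 and 0.1 rad/s), for 0.3 s.
2. that station's knob is pulled fully up by the fingers (value of joint turret between 0.977 and 1.117 rad and value of joint plunger_b above 0.017 m and contact force between the fingers and knob_b above 2 N), for 0.3 s.
At the end, for the whole second after the job is handed in: The plate stands within 0.07 rad of the next click (1.047 rad); the knob of the station now at the tray is held by the fingers (contact force over 2 N) at least 17 mm up of its 20 mm travel; the other five pins are seated (under 4 mm up); no bystander is more than 50 mm from where it was (all of step 2 and value of joint each of plunger_a, plunger_c, plunger_d, plunger_e, plunger_f below 0.004 m and distance of each of spare_blank_mid, brush_grip, screwdriver_grip, sanding_disc, wax_jar, sander from where it was at the start of the episode below 0.05 m); the arm keeps its last pose, push and grip.
It fails at once if another pin pulled (more than 8 mm) (value of joint any of plunger_a, plunger_c, plunger_d, plunger_e, plunger_f above 0.008 m).
It fails at once if the plate turned to a click other than the next one (value of joint turret above 1.6 rad or value of joint turret below -0.55 rad).
It fails at once if a thing lying about on the bench moved by more than 50 mm (distance of any of spare_blank_mid, brush_grip, screwdriver_grip, sanding_disc, wax_jar, sander from where it was at the start of the episode above 0.05 m).
It also fails if it takes over 42 s, if anything falls off the work surface, if the arm or the gripper's body presses on something with over 40 N, if the wrist force passes 120 N, or if a joint passes its speed limit or range.

## Working session

There is one attempt and no reset: what is moved stays moved. The work goes in short steps, Python scripts to look and compute and a shell command to move; the robot and the scene stay as the last step left them, time stands still between calls to the robot, and variables do not carry over. Pictures are saved under pics/ and viewed, and the job is handed in when it is done.

```bash
mkdir -p pics; ls; python3 - <<'E'
from bench import arm
import cv2
print(arm.read_state(), arm.hold_point_z)
for n in ("scene","side"):
    p,d=arm.get_image(n); cv2.imwrite(f"pics/{n}0.png",p[:,:,::-1])
    import numpy as np; np.save(f"pics/{n}0d.npy",d)
    print(arm.camera_params(n))
print(arm.camera_params("wrist"))
E
```

```text
pics
{'clock': 0.0, 'joints': array([-9.44386476e-01,  3.85546172e-01,  6.59413288e-03, -5.22317918e-04,
       -1.19398195e+00, -2.58602445e-01]), 'joint_vel': array([ 4.15880256e-04, -4.73571572e-05,  1.66451897e-03, -4.90185588e-05,
        1.33386945e-03,  1.18103687e-03]), 'joint_efforts': array([-3.38301525e-04, -3.92289305e+01,  1.88399720e+01,  4.18609098e+00,
       -4.59521951e-03, -1.16870771e-05]), 'position': array([ 224.53894089, -582.63300703,  230.21198451]), 'ee_rot': array([ 0.3995361 ,  0.58337992, -0.58254842, -0.40084425]), 'contact_force': array([ 0.55778132, -0.16251029,  0.66504326]), 'wrist_torque': array([ 0.00477495,  0.01740943, -0.00880521]), 'gripper_width': 85.27945561005154} 18.700000000000003
{'camera_matrix': array([[453.99486584,   0.        , 321.26803112],
       [  0.        , 453.99486584, 203.01487873],
       [  0.        ,   0.        ,   1.        ]]), 'extrinsics': array([[ 8.65768050e-01,  5.00424910e-01, -4.53787387e-03,
        -4.81098442e+02],
       [ 3.22904145e-01, -5.65527071e-01, -7.58888691e-01,
        -1.05019282e+02],
       [
[... 521 characters left out ...]
       [ 1.67794502e-01, -6.42313447e-01, -7.47849210e-01,
         1.18072104e+03],
       [ 0.00000000e+00,  0.00000000e+00,  0.00000000e+00,
         1.00000000e+00]])}
{'camera_matrix': array([[355.39680595,   0.        , 322.86324185],
       [  0.        , 355.39680595, 200.27859251],
       [  0.        ,   0.        ,   1.        ]]), 'T_tool_cam': array([[ 9.99999724e-01,  5.87881681e-04, -4.53551021e-04,
         5.28338330e-01],
       [ 5.95938460e-04, -2.71094743e-01,  9.62552484e-01,
        -1.44289659e+02],
       [ 4.42911675e-04, -9.62552489e-01, -2.71095018e-01,
         6.82920158e+01],
       [ 0.00000000e+00,  0.00000000e+00,  0.00000000e+00,
         1.00000000e+00]])}
```

View pics/scene0.png

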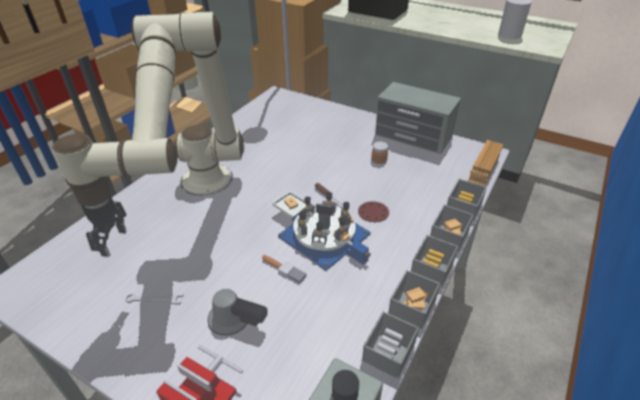

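View pics/side0.png

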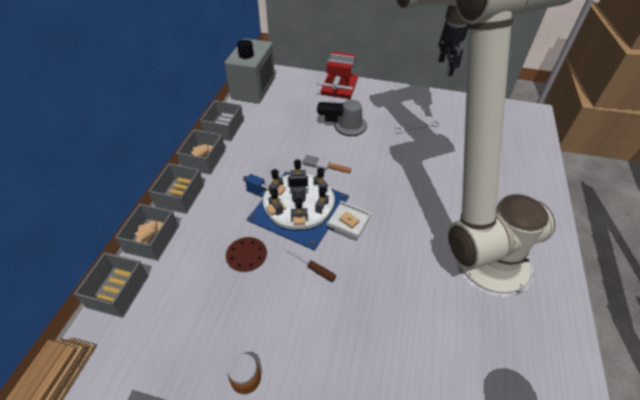

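```bash
python3 - <<'E'
import cv2
a=cv2.imread('pics/scene0.png')[165:275,260:380]; cv2.imwrite('pics/sc_c.png',cv2.resize(a,None,fx=5,fy=5,interpolation=cv2.INTER_CUBIC))
a=cv2.imread('pics/side0.png')[145:255,235:385]; cv2.imwrite('pics/si_c.png',cv2.resize(a,None,fx=5,fy=5,interpolation=cv2.INTER_CUBIC))
E
```

```text
(no output)
```

View pics/sc_c.png

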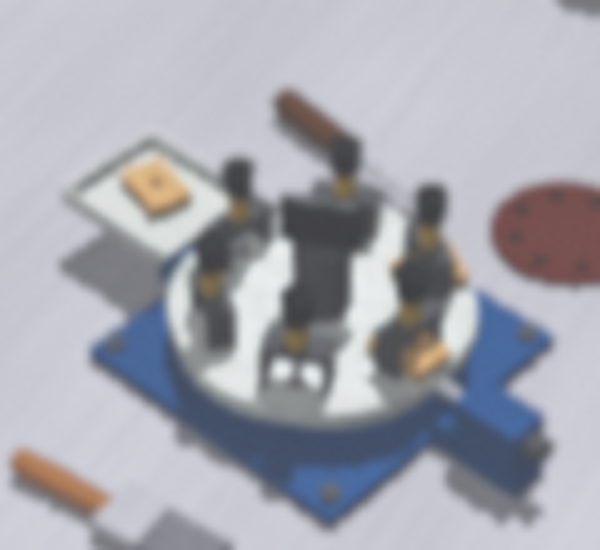

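View pics/si_c.png

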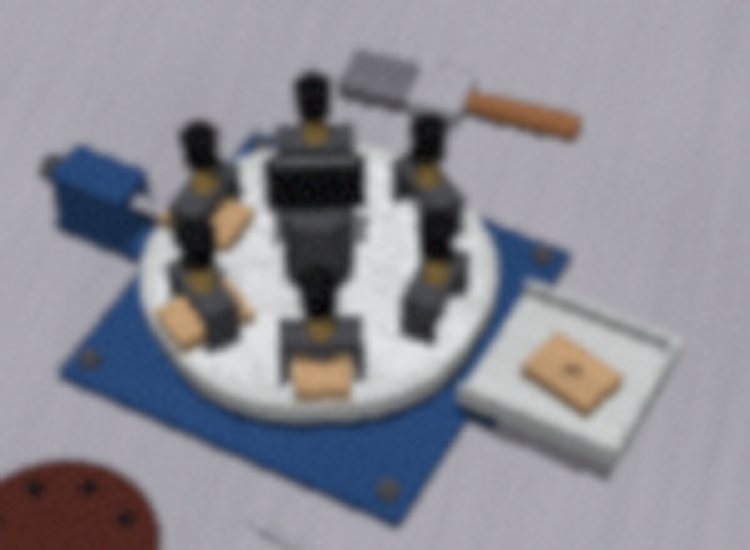

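```bash
cat > h.py <<'E'
import numpy as np
from bench import arm
def ray(n,u,v,z):
    c=arm.camera_params(n);K=c['camera_matrix'];T=c['extrinsics'];R=T[:3,:3];t=T[:3,3]
    o=-R.T@t; d=R.T@np.linalg.solve(K,[u,v,1.]); return o+d*(z-o[2])/d[2]
def proj(n,P):
    c=arm.camera_params(n);q=c['extrinsics'][:3,:3]@P+c['extrinsics'][:3,3];q=c['camera_matrix']@q;return q[:2]/q[2]
E
python3 - <<'E'
from h import *
np.set_printoptions(precision=1,suppress=True)
for n,ox,oy,pts in (("scene",260,165,[(92,352,12),(330,515,12),(552,340,12),(347,142,131),(238,165,131),(432,190,131),(68,192,58),(152,138,58),(540,415,58)]),("side",235,145,[(60,370,12),(397,516,12),(570,256,12),(312,82,131),(200,130,131),(428,122,131),(437,205,131),(320,275,131),(195,222,131),(680,343,58),(605,465,58),(525,283,58)])):
    print(n)
    for u,v,z in pts: print(u,v,ray(n,ox+u/5,oy+v/5,z))
E
```

```text
scene
92 352 [ 461.4 -143.    12. ]
330 515 [ 684.7 -191.8   12. ]
552 340 [741.4  31.2  12. ]
347 142 [574.3  26.8 131. ]
238 165 [520.2 -33.3 131. ]
432 190 [651.   10.3 131. ]
68 192 [380.  -49.1  58. ]
152 138 [399.7  35.   58. ]
540 415 [782.6 -81.3  58. ]
side
60 370 [733.8  43.6  12. ]
397 516 [505.6  94.4  12. ]
570 256 [ 449.9 -130.8   12. ]
312 82 [ 618.4 -123.6  131. ]
200 130 [671.4 -65.8 131. ]
428 122 [ 540.8 -108.3  131. ]
437 205 [518.6 -43.  131. ]
320 275 [569.   26.8 131. ]
195 222 [650.1   6.6 131. ]
680 343 [367.1 -38.5  58. ]
605 465 [392.9  60.9  58. ]
525 283 [466.4 -60.7  58. ]
```

```bash
python3 - <<'E'
from h import *
from scipy.spatial.transform import Rotation as R
s=arm.read_state();M=R.from_quat(s['ee_rot']).as_matrix();print(M.round(3)); print(np.degrees(np.arctan2(M[1,0],M[0,0])))
E
```

```text
[[-0.359 -0.001 -0.933]
 [ 0.933  0.002 -0.359]
 [ 0.002 -1.     0.   ]]
111.06627123649012
```

```bash
python3 -m creep '[[[14,20,0],[0,0,-0.06],0],[[35,50,4],[0,0,-0.06],0],[[58,84,8],[0,0,-0.06],0],[[82,118,10],[0,0,-0.06],0],[[106,152,10],[0,0,-0.06],0],[[130,186,10],[0,0,-0.06],0],[[154,220,10],[0,0,-0.06],0],[[178,254,10],[0,0,-0.06],0],[[202,288,10],[0,0,-0.06],0],[[226,322,10],[0,0,-0.06],0],[[250,356,10],[0,0,-0.06],0],[[274,390,10],[0,0,-0.06],0]]'; python3 -m creep '[[[24,34,0],[0,0,0],0],[[48,68,0],[0,0,0],0],[[70,100,0],[0,0,0],0],[[86,125,0],[0,0,0],0],[[94,138,0],[0,0,0],0],[[97,142,0],[0,0,0],0],[[97,142,0],[0,0,0],0]]'
python3 - <<'E'
from h import *
import cv2
s=arm.read_state(); p,d=arm.get_image("wrist"); print(s); cv2.imwrite("pics/w1.png",p[:,:,::-1]); np.savez("pics/w1.npz",d=d,q=s['ee_rot'],p=s['position'])
E
```

```text
clock: 1.1
position: [499.2, -191.1, 241.2]
ee_rot: [-0.417, -0.571, 0.571, 0.418]
contact_force: [0.6, -0.8, 0.1]
gripper_width: 42.6
clock: 1.68
position: [595.8, -50.6, 240.6]
ee_rot: [-0.417, -0.571, 0.571, 0.417]
contact_force: [-0.7, -0.7, -0.5]
gripper_width: 43.0
{'clock': 1.6833, 'joints': array([ 1.85847380e-01,  3.33220698e-01, -4.59663009e-02, -1.07917413e-04,
       -1.19308602e+00, -1.44756033e+00]), 'joint_vel': array([-0.032934  , -0.02376422, -0.02005737,  0.00195015, -0.00426053,
        0.00845688]), 'joint_efforts': array([ 9.11235753e-01, -3.61533666e+01,  1.91418421e+01,  4.18673784e+00,
        3.11099505e-02, -4.38816205e-02]), 'position': array([595.76467258, -50.55567233, 240.57555897]), 'ee_rot': array([-0.41670545, -0.57063998,  0.57135253,  0.41747201]), 'contact_force': array([-0.65177855, -0.69539595, -0.46108826]), 'wrist_torque': array([-0.05088446, -0.00983448,  0.03465136]), 'gripper_width': 43.01941496928871}
```

View pics/w1.png

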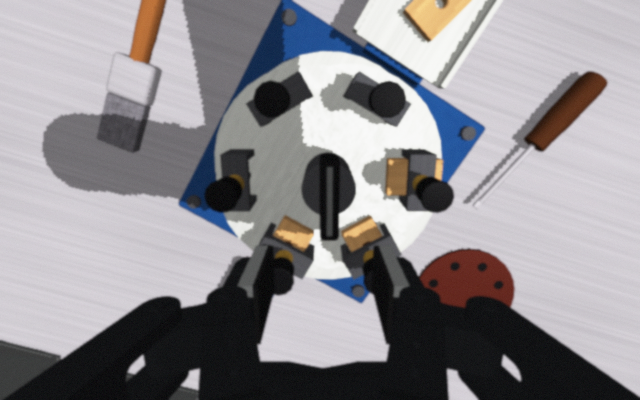

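```bash
cat >> h.py <<'E'
from scipy.spatial.transform import Rotation as Ro
def wray(q,p,u,v,z):
    c=arm.camera_params("wrist");T=c['T_tool_cam'];R=Ro.from_quat(q).as_matrix()
    o=R@T[:3,3]+p; d=R@T[:3,:3]@np.linalg.solve(c['camera_matrix'],[u,v,1.]); return o+d*(z-o[2])/d[2]
E
python3 - <<'E'
from h import *
import cv2
np.set_printoptions(precision=1,suppress=True)
w=np.load("pics/w1.npz")
for u,v,z in [(288,3,12),(484,128,12),(181,204,12),(362,300,12),(272,96,131),(388,98,131),(222,194,131),(434,195,131),(329,168,144),(330,236,144)]:
    print(u,v,z,wray(w['q'],w['p'],u,v,z))
a=cv2.imread('pics/w1.png')[40:300,200:460]; cv2.imwrite('pics/w1c.png',cv2.resize(a,(599,599),interpolation=cv2.INTER_CUBIC))
E
```

```text
288 3 12 [ 456.2 -129.3   12. ]
484 128 12 [506.   95.6  12. ]
181 204 12 [ 681.5 -185.5   12. ]
362 300 12 [732.8  42.3  12. ]
272 96 131 [ 538.4 -105.   131. ]
388 98 131 [515.4 -28.8 131. ]
222 194 131 [ 616.6 -121.6  131. ]
434 195 131 [569.6  27.8 131. ]
329 168 144 [571.8 -53.3 144. ]
330 236 144 [619.1 -37.2 144. ]
```

View pics/w1c.png

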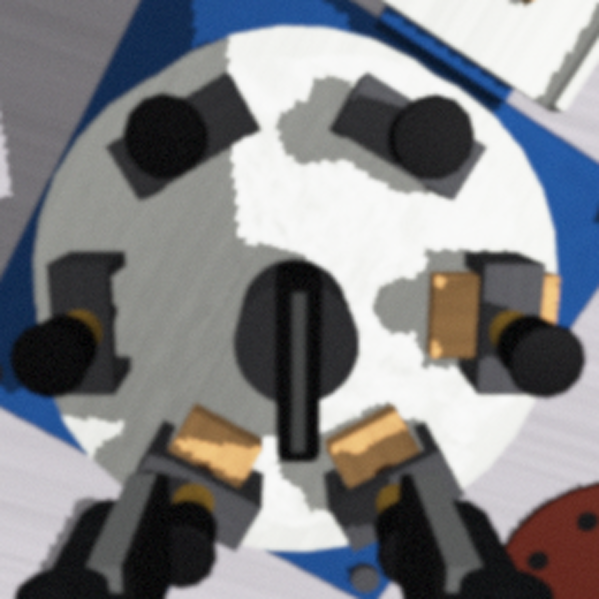

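```bash
python3 -m creep '[[[-2.8,3.6,-15],[0,0,0],0],[[-2.8,3.6,-40],[0,0,0],0],[[-2.8,3.6,-65],[0,0,0],0],[[-2.8,3.6,-90],[0,0,0],0],[[-2.8,3.6,-110],[0,0,0],0],[[-2.8,3.6,-120],[0,0,0],0],[[-2.8,3.6,-126],[0,0,0],0],[[-2.8,3.6,-126],[0,0,0],0],[[-2.8,3.6,-126],[0,0,0],0]]'
python3 - <<'E'
from h import *
import cv2
s=arm.read_state(); p,d=arm.get_image("wrist"); print(s['position'],s['contact_force']); cv2.imwrite("pics/w2.png",p[:,:,::-1])
E
```

```text
clock: 2.48
position: [593.4, -48.2, 116.3]
ee_rot: [0.418, 0.571, -0.57, -0.417]
contact_force: [0.6, 1.1, 0.6]
gripper_width: 42.7
[593.44451436 -48.17188743 116.34899473] [0.60231938 1.08168669 0.60790786]
```

View pics/w2.png

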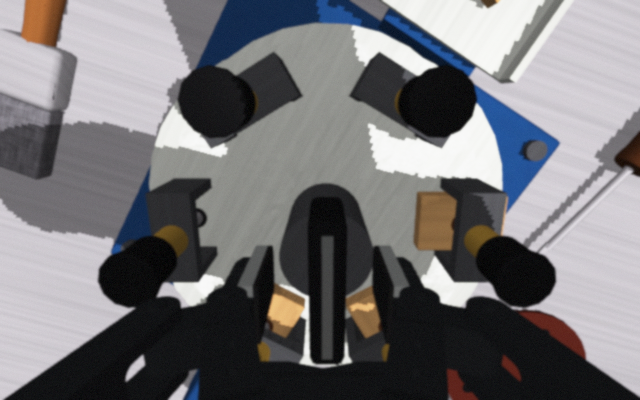

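Wing (x≈327) sits centred between the fingers (≈262 and 392), and the knobs are clear. Now I close.

```bash
python3 -m creep '[[[0,0,0],[0,0,0],-1],[[0,0,0],[0,0,0],-1],[[0,0,0],[0,0,0],-1],[[0,0,0],[0,0,0],-1],[[0,0,0],[0,0,0],-1],[[0,0,0],[0,0,0],-1]]'
```

```text
clock: 3.03
position: [593.3, -46.8, 116.5]
ee_rot: [0.418, 0.571, -0.57, -0.417]
contact_force: [-3.1, 3.8, 5.8]
gripper_width: 13.1
```

```bash
python3 -m creep '[[[0,0,0],[0,0,0.06],-1],[[0,0,0],[0,0,0.16],-1],[[0,0,0],[0,0,0.27],-1],[[0,0,0],[0,0,0.38],-1],[[0,0,0],[0,0,0.49],-1],[[0,0,0],[0,0,0.6],-1],[[0,0,0],[0,0,0.71],-1],[[0,0,0],[0,0,0.82],-1],[[0,0,0],[0,0,0.92],-1],[[0,0,0],[0,0,1.0],-1],[[0,0,0],[0,0,1.045],-1],[[0,0,0],[0,0,1.045],-1]]'; python3 -m creep '[[[0,0,0],[0,0,0],-1],[[0,0,0],[0,0,0],-1]]'
python3 - <<'E'
from h import *
import cv2
s=arm.read_state(); p,d=arm.get_image("wrist"); print(s['position'],s['contact_force'],s['wrist_torque'],s['joints']); cv2.imwrite("pics/w3.png",p[:,:,::-1])
M=Ro.from_quat(s['ee_rot']).as_matrix();print(np.degrees(np.arctan2(M[1,0],M[0,0])))
p,d=arm.get_image("side"); cv2.imwrite("pics/s3.png",cv2.resize(p[145:255,235:385,::-1],None,fx=5,fy=5))
E
```

```text
clock: 4.03
position: [594.0, -47.4, 116.6]
ee_rot: [0.077, 0.703, -0.703, -0.075]
contact_force: [-0.0, 1.8, 5.2]
gripper_width: 13.2
clock: 4.2
position: [594.0, -47.4, 116.6]
ee_rot: [0.078, 0.703, -0.703, -0.076]
contact_force: [-0.1, 1.6, 5.4]
gripper_width: 12.8
[594.00699277 -47.42055184 116.58065067] [-0.11955135  1.61358755  5.35017751] [0.58052591 0.24332489 0.03457056] [ 1.92134545e-01  4.37765846e-01 -2.20534353e-01  7.50547143e-04
 -9.09743578e-01 -4.11310453e-01]
167.46845651112582
```

View pics/w3.png

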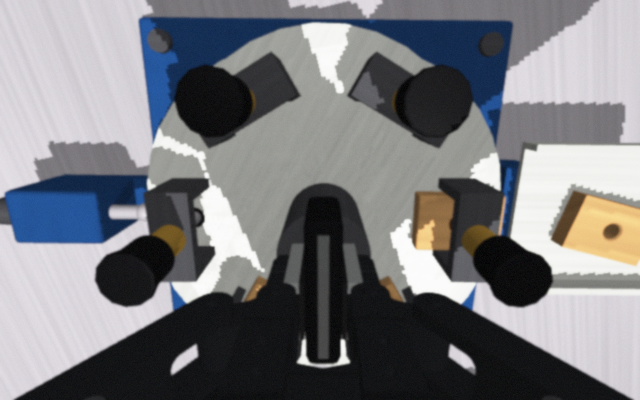

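View pics/s3.png

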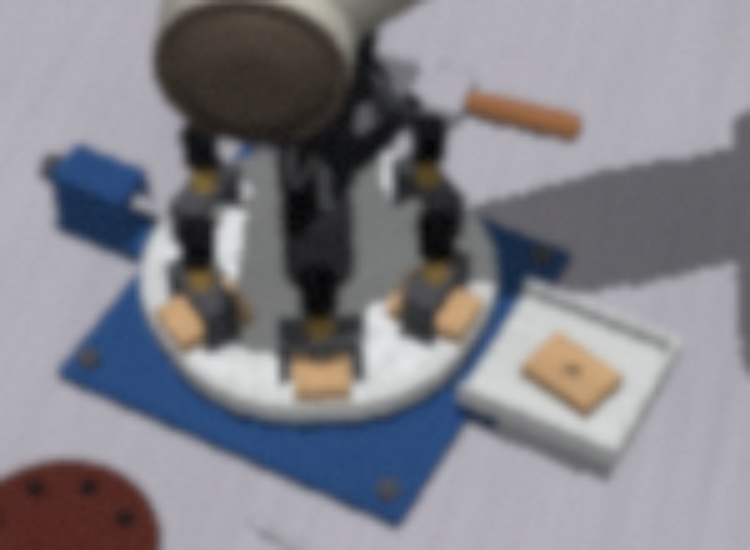

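```bash
python3 -m creep '[[[0,0,0],[0,0,0],0],[[0,0,0],[0,0,0],0],[[0,0,0],[0,0,0],0],[[0,0,0],[0,0,0],0],[[0,0,0],[0,0,0],0],[[0,0,15],[0,0,0],0],[[0,0,40],[0,0,0],0],[[0,0,65],[0,0,0],0],[[0,0,80],[0,0,0],0],[[0,0,80],[0,0,0],0]]'
python3 - <<'E'
from h import *
import cv2
s=arm.read_state(); p,d=arm.get_image("wrist"); print(s['position'],s['contact_force']); cv2.imwrite("pics/w4.png",p[:,:,::-1]);np.savez("pics/w4.npz",d=d,q=s['ee_rot'],p=s['position'])
E
```

```text
clock: 5.13
position: [595.2, -47.6, 199.5]
ee_rot: [0.08, 0.703, -0.703, -0.074]
contact_force: [0.6, -0.3, -0.5]
gripper_width: 42.5
[595.15526491 -47.60454922 199.48933741] [ 0.58390558 -0.31736776 -0.53859889]
```

View pics/w4.png

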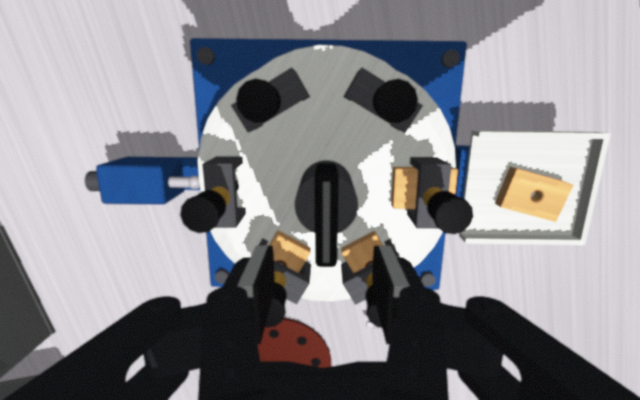

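```bash
python3 - <<'E'
from h import *
np.set_printoptions(precision=1,suppress=True)
w=np.load("pics/w4.npz")
k=[wray(w['q'],w['p'],u,v,131) for u,v in [(453,212),(203,211),(258,100),(396,100)]]
print(*k,(k[0]+k[1])/2, np.degrees(np.arctan2(*(k[0]-k[1])[1::-1])), np.linalg.norm(k[0]-k[1])/2)
print(k[0]-w['p'])
E
```

```text
[516.1 -30.8 131. ] [669.2 -64.9 131. ] [ 617.7 -122.3  131. ] [ 540.1 -105.2  131. ] [592.7 -47.9 131. ] 167.45401814345473 78.43345357881975
[-79.1  16.8 -68.5]
```

```bash
python3 -m creep '[[[-25,5.5,0],[0,0,0],0],[[-55,12,0],[0,0,0],0],[[-75,16.4,0],[0,0,0],0],[[-79.1,17.3,-5],[0,0,0],0],[[-79.1,17.3,-20],[0,0,0],0],[[-79.1,17.3,-35],[0,0,0],0],[[-79.1,17.3,-45],[0,0,0],0],[[-79.1,17.3,-45],[0,0,0],0],[[-79.1,17.3,-45],[0,0,0],0]]'
python3 - <<'E'
from h import *
import cv2
s=arm.read_state(); p,d=arm.get_image("wrist"); print(s['position'],s['contact_force']); cv2.imwrite("pics/w5.png",p[:,:,::-1])
E
```

```text
clock: 5.93
position: [513.7, -30.5, 149.3]
ee_rot: [-0.076, -0.703, 0.703, 0.078]
contact_force: [-0.2, 0.3, 0.2]
gripper_width: 42.4
[513.68998938 -30.47865262 149.30323225] [-0.23377448  0.29711285  0.22366516]
```

View pics/w5.png

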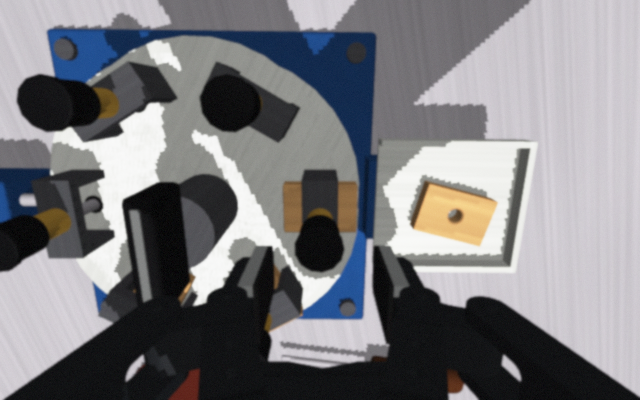

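```bash
python3 -m creep '[[[2,0,-10],[0,0,0],0],[[2,0,-25],[0,0,0],0],[[2,0,-38],[0,0,0],0],[[2,0,-46],[0,0,0],0],[[2,0,-46],[0,0,0],0],[[2,0,-46],[0,0,0],0]]'
python3 - <<'E'
from h import *
import cv2
s=arm.read_state(); p,d=arm.get_image("wrist"); print(s['position'],s['contact_force']); cv2.imwrite("pics/w6.png",p[:,:,::-1])
E
```

```text
clock: 6.48
position: [516.1, -30.3, 104.2]
ee_rot: [-0.077, -0.703, 0.703, 0.077]
contact_force: [-0.6, -0.5, -0.5]
gripper_width: 42.5
[516.08758929 -30.33812395 104.20123474] [-0.62419944 -0.47219124 -0.46332893]
```

View pics/w6.png

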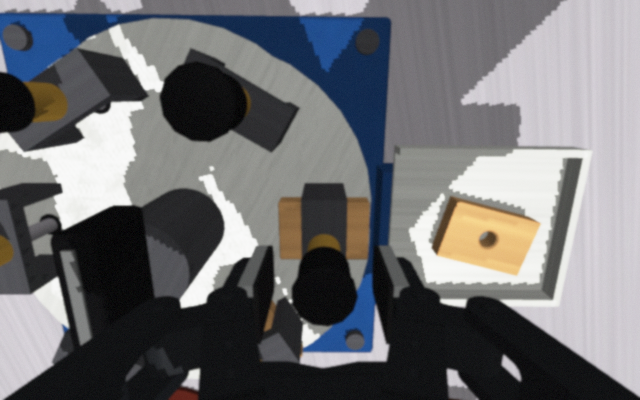

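```bash
python3 -m creep '[[[0,0,0],[0,0,0],-1],[[0,0,0],[0,0,0],-1],[[0,0,0],[0,0,0],-1],[[0,0,0],[0,0,0],-1],[[0,0,0],[0,0,0],-1],[[0,0,0],[0,0,0],-1]]'; python3 -m creep '[[[0,0,2],[0,0,0],-1],[[0,0,5],[0,0,0],-1],[[0,0,8],[0,0,0],-1],[[0,0,11],[0,0,0],-1],[[0,0,14],[0,0,0],-1],[[0,0,14],[0,0,0],-1]]'
```

```text
clock: 7.03
position: [515.9, -30.2, 105.4]
ee_rot: [0.077, 0.703, -0.703, -0.077]
contact_force: [-3.0, 0.8, 5.0]
gripper_width: 21.8
clock: 7.53
position: [515.7, -30.2, 118.3]
ee_rot: [0.077, 0.703, -0.703, -0.077]
contact_force: [2.7, 0.4, -9.1]
gripper_width: 21.6
```

```bash
python3 -m creep '[[[0,0,2],[0,0,0],-1],[[0,0,4],[0,0,0],-1],[[0,0,6],[0,0,0],-1],[[0,0,6],[0,0,0],-1],[[0,0,6],[0,0,0],-1]]'
python3 - <<'E'
from h import *
import cv2
s=arm.read_state(); p,d=arm.get_image("wrist"); print(s['position'],s['contact_force']); cv2.imwrite("pics/w7.png",p[:,:,::-1])
p,d=arm.get_image("side"); cv2.imwrite("pics/s7.png",cv2.resize(p[145:255,235:385,::-1],None,fx=5,fy=5))
E
```

```text
clock: 7.95
position: [515.7, -30.2, 124.1]
ee_rot: [0.077, 0.703, -0.703, -0.077]
contact_force: [3.9, 1.5, -9.8]
gripper_width: 21.6
[515.72868338 -30.24347182 124.13798569] [ 3.86601496  1.48014426 -9.77222971]
```

View pics/w7.png

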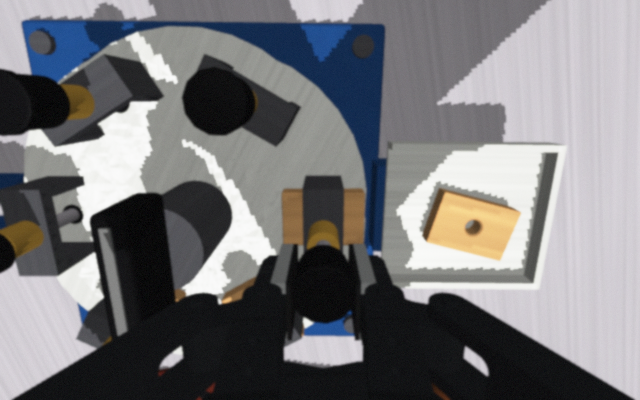

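View pics/s7.png

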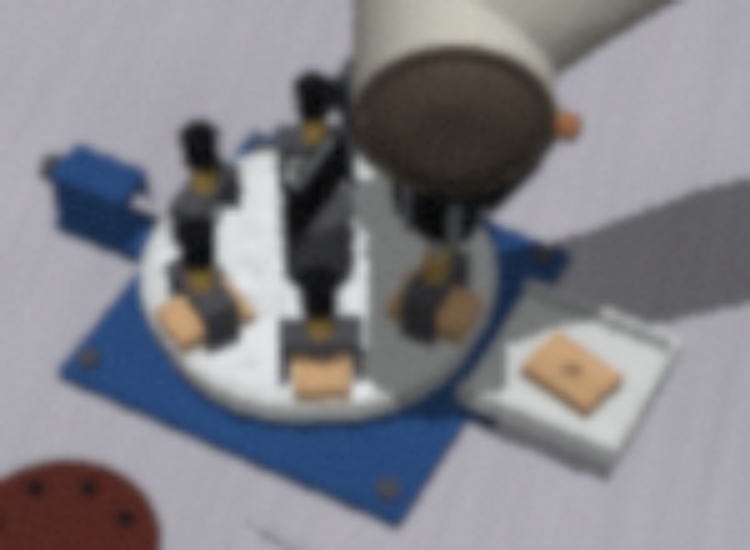

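```bash
python3 -m creep '[[[0,0,1],[0,0,0],-1],[[0,0,2],[0,0,0],-1],[[0,0,2],[0,0,0],-1],[[0,0,2],[0,0,0],-1]]'
```

```text
clock: 8.38
position: [515.7, -30.3, 125.7]
ee_rot: [0.077, 0.703, -0.703, -0.077]
contact_force: [5.2, 0.9, -14.6]
gripper_width: 21.7
```

```bash
python3 -m creep '[[[0,0,0],[0,0,0],-1],[[0,0,0],[0,0,0],-1],[[0,0,0],[0,0,0],-1],[[0,0,0],[0,0,0],-1],[[0,0,0],[0,0,0],-1],[[0,0,0],[0,0,0],-1],[[0,0,0],[0,0,0],-1],[[0,0,0],[0,0,0],-1]]'
python3 - <<'E'
from h import *
import cv2
p,d=arm.get_image("scene"); cv2.imwrite("pics/c8.png",cv2.resize(p[165:275,260:380,::-1],None,fx=5,fy=5))
E
```

```text
clock: 9.05
position: [515.7, -30.3, 125.8]
ee_rot: [0.077, 0.703, -0.703, -0.077]
contact_force: [5.5, -0.2, -17.3]
gripper_width: 21.8
```

View pics/c8.png

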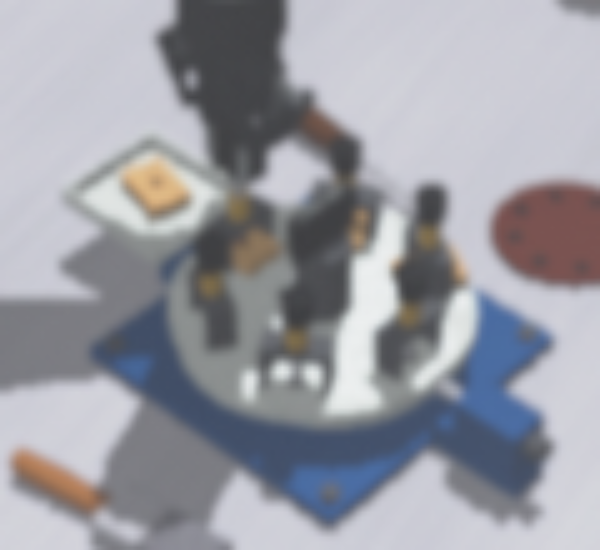

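The loaded station is at the tray with its knob held up. The other knobs are down and the bystanders near the fixture haven't moved. The force is steady and above the spring's 10 N, so the knob is against its stop.

```bash
python3 -c "
from bench import arm
print(arm.job_done())"
```

```text
the job is handed in; nothing more can be done
None
```

The plate is one click counterclockwise, and the gripper is holding the first loaded station's pin fully up at the tray. I handed the job in at about 9 s, and no verdict was reported.

- **Turning the plate:** I gripped the wing, turned it 1.045 rad and let go. The knobs then measured 167.45° for the tray line, against about 167.5° expected, so the plate is in its click.
- **Pulling the pin:** I gripped the knob by its shank (jaws at 21.8 mm) and lifted the tool about 20.4 mm. The pull settled at about 17 N, above the spring's 10 N, so the knob is at its stop and still held.
- **Surroundings:** In the last pictures the other pins look seated. The tray blank, brush, screwdriver and disc look unmoved. I did not look at the wax jar or the sander again, but the arm passed well above the bench and felt no contact on the way.
- **Unexplained reading:** As the jaws closed on the wing, and again on the knob, there was an upward push of about 5 N on the tool. It did no visible harm, and I found no check that failed.

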